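# Sort the seized tube clamp from the free one

## Robot

A 6-joint arm with a two-finger parallel gripper is mounted at the origin on the work surface. World frame = base frame: x ahead of the robot, y to its left, z up, the work surface at z = 0. Lengths are in m, angles in degrees, forces in N, time in s.
With the tool pointing down it reaches from about 0.4 to 0.825 m from the base axis. Payload 7 kg.
Tool frame: the origin (TCP) lies between the finger pads; the fingertips stand 19 mm ahead of it and the grasp point (between the pads) is the TCP; z points along the fingers, y is the line along which they close (so a half turn about z gives the same grasp; the last joint's range is limited). The gripper opens to 88 mm and grips with 3 to 60 N. Pads are 19 mm wide; open, the fingers measure 130 mm over their backs; the gripper's body (78 mm by 193 mm) begins 47 mm behind the grasp point.
Start: joints at [-54.081, 20.546, 0.682, 0, -70.136, -16.507], TCP at [0.224, -0.637, 0.246] pointing down, gripper open.
Joint ranges: [-176.03, 176.03], [-82.01, 121.73], [-58.28, 71.71], [-173.87, 95.51], [-174.79, -0.11], [-173.66, 173.66]. Speed limits (degrees/s): [136.94, 136.94, 172.46, 180, 180, 180].

## Interface

Orientations are given as [roll, pitch, yaw] about the fixed x, y, z axes, in that order (R = Rz(yaw) Ry(pitch) Rx(roll)).
In Python, from plant import get_obs, snapshot, close_job, spot_in, spot_point gives the robot as it stands.
- The arm moves only by the tool play_rows, never from a script. Its argument "plan" is a list of rows, each a list of 6 numbers: the shift along the tool's x, y, z in cm, then the turn, a rotation vector about the tool's x, y, z in degrees. A call has 1 to 20 rows; each row shifts and turns the commanded pose from where the row before left it, along the tool's axes as they then stand; what a row does not reach is not made up. A row lasts 1/12 s, in which the tool goes at most 41.7 mm and 7.16 degrees, less where a joint would pass 70% of its speed; a pose out of reach is approached as far as the arm can. A call is refused whole if a number of a shift passes 4.17 or a number of a turn 7.16, either way. A call with a gripper value outside its range is refused whole. "grip" is the finger opening in cm, from 0 to 8.76, set as the call begins (left out, the last holds). The fingers move at their own pace and stop on an object; the grip force is fixed at half the most. Time passes only in rows, so rows that do not move let the fingers close. It gives the time, the measured TCP pose, the force, the opening and the grip force at its end, in the units of the state.
- get_obs(): the state, without advancing time (a new reading comes with each control period).
- snapshot(name): name is "side" or "top" or "wrist"; returns a dict with "frame" (400x640x3 uint8, red, green, blue), "fx", "fy", "cx", "cy" (pixels), "position" and "attitude" of the camera in the world. Camera axes: x right, y down, z forward; pixel columns grow to the right and rows downward; lengths in m; the calibration is good to about 2 mm. A picture is of the moment at which its call begins. There is no depth.
- close_job(): hands the job in; it is judged then, once.
Trained networks look in the newest picture that a camera, given by its name, has taken for a name from the list of things; names that differ only in an ending like _2 or _b are one class to them, and where a whole thing is asked for, a point or a joint stands for the part that bears it (a point fixed in the world has none). Each returns a list of dicts, best first, with "score" (0 to 1); they miss things now and then, are a little off and sometimes report something else, mostly with a low value. They report only what shows in the picture. A call takes as long as a camera call. They do not tell look-alikes from the thing itself.
- spot_in(camera, thing): "position" ([x, y, z] in m, in world coordinates, good to about 4 mm: the middle of the surface that is visible of it).
- spot_point(camera, thing): "position" ([x, y, z] in m, in world coordinates, good to about 4 mm: a listed point, or the origin of a listed thing).
The state is a dict: "clock": time; "joint_pos": joint angles; "qvel": joint speeds; "tau": joint torques, N m; "tool_pos": TCP position; "orientation": TCP orientation; "force": force on the tool from outside, world axes, zero at the start; "moment": the same for the moment, N m; "opening": finger opening in m; "gripper_force": force on a finger pad.
Only numpy, scipy, OpenCV 4.12 (cv2) and the standard library are available. Lean on these libraries where they do the work, as an engineer would, in place of code of your own. Each camera call takes 0.05 s, during which the arm holds its last target. There are 200 camera calls.

## Task

One of these two hinged tube clamps has seized: squeeze the arms together to find out which. Lay the one that works, squeezed fully shut, flat in the plain steel stock tray, and lay the seized one flat in the plywood repair crate. Set them down rather than dropping them, let go, and leave the filter, the brass tee and the screwdriver alone.

Things in the scene. Friction and masses are not known exactly. Their poses are not given: they have to be found in the camera images.
- clamp_1_fixed_arm (a point): grip point on one of two like bare-metal hinged clamps (pincers 172 mm long, 34 high, 0.5 kg, lying flat; either may be the seized one): centre of its fixed arm, a bar 14 mm thick, 24 high, underside 8 mm up, so this point is 20 mm above the surface below. x: along the bar from hinge to latch case, z up. Hinge axis 72 mm back along x, 8 mm to +y; boss 40 mm across
- clamp_1_swing_arm (a point): matching grip point at the centre of the same clamp's swinging arm, an equal bar on the +y side of the fixed one (x along it from the hinge, z up). Grip both arms from outside at these points, closing along the line between them: over the outsides they measure about 52 mm open, 30 mm shut. Its flat tongue slides into the latch case
- clamp_1_case (a point): centre of the same clamp's flat steel latch case, 53 (x) by 60 (y) by 30 mm high, fixed to the end of the fixed arm; same axes as the fixed arm. It begins 26 mm beyond the arm's grip point along x and stands out to the -y side
- clamp_1_hinge (a joint): opening angle of this clamp: 0.30 to 0.34 rad as found, 0 fully shut (arms parallel, 2 mm apart). Squeezing with 15 to 25 N shuts a free one, which stays where it is left; a seized one gives up to 0.1 rad, then stops, still clearly open (above 0.2)
- clamp_2_fixed_arm (a point): grip point on one of two like bare-metal hinged clamps (pincers 172 mm long, 34 high, 0.5 kg, lying flat; either may be the seized one): centre of its fixed arm, a bar 14 mm thick, 24 high, underside 8 mm up, so this point is 20 mm above the surface below. x: along the bar from hinge to latch case, z up. Hinge axis 72 mm back along x, 8 mm to +y; boss 40 mm across
- clamp_2_swing_arm (a point): matching grip point at the centre of the same clamp's swinging arm, an equal bar on the +y side of the fixed one (x along it from the hinge, z up). Grip both arms from outside at these points, closing along the line between them: over the outsides they measure about 52 mm open, 30 mm shut. Its flat tongue slides into the latch case
- clamp_2_case (a point): centre of the same clamp's flat steel latch case, 53 (x) by 60 (y) by 30 mm high, fixed to the end of the fixed arm; same axes as the fixed arm. It begins 26 mm beyond the arm's grip point along x and stands out to the -y side
- clamp_2_hinge (a joint): opening angle of this clamp: 0.30 to 0.34 rad as found, 0 fully shut (arms parallel, 2 mm apart). Squeezing with 15 to 25 N shuts a free one, which stays where it is left; a seized one gives up to 0.1 rad, then stops, still clearly open (above 0.2)
- stock_tray: plain solid-walled stainless tray, 250 x 200 mm (long side along its x), 32 mm high, walls and floor 4 mm thick, fixed to the bench; origin at the centre of its underside, on the bench
- repair_crate: plywood crate with corner posts, 250 x 200 mm (long side along its x), 42 mm high, walls and floor 7 mm thick, fixed to the bench; origin at the centre of its underside, on the bench. Tray and crate may swap sides
- filter: bystander: upright clear filter canister with a paper core, 76 mm across, 92 mm high; origin at its underside
- tee: bystander: brass pipe tee, 94 x 70 mm, 36 mm high; origin at its underside
- driver: bystander: screwdriver with a black handle lying beyond the clamps; origin at its underside
Mind the look-alikes: they are no part of the job. What is shaped like the part that bears clamp_1_fixed_arm but green or turquoise is not meant. What is shaped like the part that bears clamp_2_fixed_arm but turquoise is not meant.

How it is judged:
By the outcome, as a careful person would: the job done as asked, in the order asked, and still so for the second after the job is handed in, with the robot touching nothing.
It also fails if it takes over 64 s, if anything falls off the work surface, if the arm or the gripper's body presses on something with over 40 N, if the wrist force passes 120 N, or if a joint passes its speed limit or range.

## Working session

There is one attempt and no reset: what is moved stays moved. The work goes in short steps, Python scripts to look and compute and a tool call to move; the robot and the scene stay as the last step left them, time stands still between calls to the robot, and variables do not carry over. Pictures are saved under pics/ and viewed, at most 10 in all, crops included, and the job is handed in when it is done.

Besides the shell and the picture viewer there is one more tool, called after ">>>" as a command line: name --pt "numbers of a row" for each row, then --argument value for the rest. play_rows: Moves the arm, as the interface text tells. Its arguments: {"type":"object","properties":{"plan":{"type":"array","items":{"type":"array","items":{"type":"number"}}},"grip":{"type":"number"}},"required":["plan"]}

```bash
ls; mkdir -p pics; python3 - <<'E'
from plant import *
import cv2
for c in ("top","side"):
    s=snapshot(c); cv2.imwrite(f"pics/{c}0.png",s["frame"][:,:,::-1]); print(c,s["position"],s["attitude"],s["fx"],s["cx"],s["cy"])
    for n in ("clamp_1_fixed_arm","clamp_1_swing_arm","clamp_1_case","stock_tray","repair_crate","filter","tee","driver"):
        for d in spot_point(c,n): print(n,[round(v,3) for v in d["position"]],round(d["score"],2))
o=get_obs();print(o)
E
```

```text
pics
top [0.40357497 0.00180565 1.29642921] [-1.76011826e+02 -7.75138915e-02 -8.99563421e+01] 417.08324552367225 323.4354655364796 204.06451266140687
clamp_1_fixed_arm [0.532, 0.108, 0.021] 0.8
clamp_1_fixed_arm [0.194, 0.316, 0.017] 0.72
clamp_1_fixed_arm [0.358, -0.046, 0.018] 0.62
clamp_1_swing_arm [0.191, 0.299, 0.021] 0.8
clamp_1_swing_arm [0.514, 0.14, 0.017] 0.7
clamp_1_swing_arm [0.451, -0.354, -0.001] 0.62
clamp_1_swing_arm [0.361, -0.061, 0.019] 0.46
clamp_1_case [0.154, 0.36, 0.016] 0.98
clamp_1_case [0.59, 0.103, 0.016] 0.62
clamp_1_case [0.299, -0.061, 0.014] 0.61
stock_tray [0.511, -0.095, 0.011] 0.75
repair_crate [0.45, -0.35, 0.001] 0.94
tee [0.749, -0.205, -0.001] 0.7
tee [0.514, 0.137, 0.017] 0.45
driver [0.754, -0.004, -0.001] 0.65
side [0.36097    0.88563282 0.7390865 ] [-127.10921248   -0.76692417 -172.37456417] 393.05328811649116 327.41768571179483 199.32895659916733
clamp_1_fixed_arm [0.36, -0.046, 0.02] 0.79
clamp_1_fixed_arm [0.193, 0.314, 0.025] 0.63
clamp_1_fixed_arm [0.534, 0.113, 0.022] 0.6
clamp_1_fixed_arm [0.449, -0.353, 0.001] 0.5
clamp_1_swing_arm [0
[... 455 characters left out ...]
{'clock': 0.9, 'joint_pos': array([-5.40817515e+01,  2.05444166e+01,  6.80096113e-01, -2.24582568e-03,
       -7.01367869e+01, -1.65058174e+01]), 'qvel': array([-5.65753119e-02,  7.46283111e-02,  4.29375548e-02,  9.21944696e-02,
        2.43280124e-02,  5.12369770e-05]), 'tau': array([ 8.69554569e-04, -5.82359040e+01,  2.93295765e+01,  7.00231165e+00,
        1.24789705e-02,  7.45197525e-06]), 'tool_pos': array([ 0.22430535, -0.63658751,  0.24556195]), 'orientation': array([ 1.79998338e+02,  1.71053027e-03, -1.60588332e+02]), 'force': array([-0.28333308,  0.38221706,  0.062661  ]), 'moment': array([ 0.02871744, -0.0165221 ,  0.01019765]), 'gripper_force': 0.0, 'opening': 0.08735587801781997}
```

View pics/top0.png

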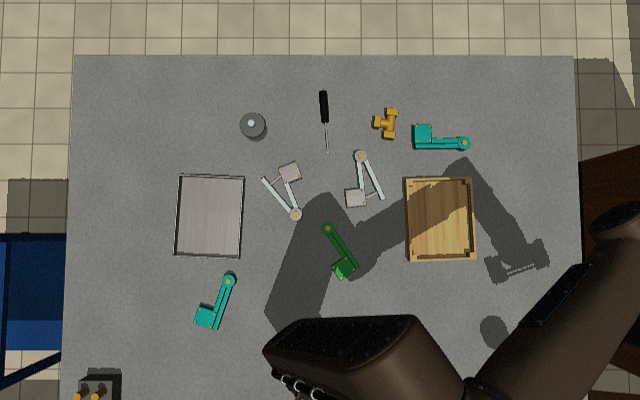

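```bash
cat > h.py <<'E'
from plant import *
import cv2, numpy as np
from scipy.spatial.transform import Rotation as R
def rot(a): return R.from_euler('xyz',a,degrees=True)
def px2w(s,u,v,z):
    d=rot(s["attitude"]).apply([(u-s["cx"])/s["fx"],(v-s["cy"])/s["fy"],1]); p=np.array(s["position"]); return p+d*(z-p[2])/d[2]
def w2px(s,P):
    c=rot(s["attitude"]).inv().apply(np.array(P)-s["position"]); return np.array([s["fx"]*c[0]/c[2]+s["cx"],s["fy"]*c[1]/c[2]+s["cy"]])
def go(pos,yaw):
    """total shift in tool axes (cm) and turn (deg) to a tool-down pose"""
    o=get_obs(); T=rot(o["orientation"]); d=T.inv().apply(np.array(pos)-o["tool_pos"])*100
    best=[(T.inv()*rot([180,0,y])).as_rotvec(degrees=True) for y in (yaw,yaw+180)]
    print("shift cm",d.round(2),"turns",[b.round(1) for b in best],"j6",o["joint_pos"][5].round(1),"F",o["force"].round(1),"t",o["clock"])
E
python3 - <<'E'
from h import *
s=snapshot("wrist");o=get_obs();T=rot(o["orientation"])
print("cam in tool",T.inv().apply(s["position"]-o["tool_pos"]), (T.inv()*rot(s["attitude"])).as_euler('xyz',degrees=True),s["fx"])
t=snapshot("top")
c=t["frame"][130:240,240:400,::-1]; cv2.imwrite("pics/crop.png",cv2.resize(c,None,fx=5,fy=5,interpolation=cv2.INTER_CUBIC))
for n in ("clamp_1_hinge","clamp_2_fixed_arm"): print(n,[(w2px(t,d["position"]).round(),np.round(d["position"],3),d["score"]) for d in spot_in("top",n)])
for p in [(295,214),(361,155),(290,172),(356,197)]: print(p,px2w(t,*p,0.034).round(3))
go([0.45,0,0.35],-90+180)
E
```

```text
cam in tool [ 0.07920581  0.00034943 -0.13933949] [-1.66907797e+01 -1.63381586e-02  8.98759120e+01] 278.91815127217455
clamp_1_hinge [(array([346., 249.]), array([ 0.357, -0.069,  0.032]), 0.79), (array([275., 191.]), array([0.533, 0.148, 0.03 ]), 0.78), (array([220., 309.]), array([0.177, 0.308, 0.033]), 0.62)]
clamp_2_fixed_arm [(array([431., 142.]), array([ 0.684, -0.331,  0.031]), 0.92), (array([361., 187.]), array([ 0.542, -0.115,  0.032]), 0.74), (array([374., 182.]), array([ 0.559, -0.154,  0.037]), 0.6)]
(295, 214) [0.461 0.086 0.034]
(361, 155) [ 0.642 -0.115  0.034]
(290, 172) [0.59  0.102 0.034]
(356, 197) [ 0.513 -0.099  0.034]
shift cm [-42.44  52.54 -10.44] turns [array([  0. ,   0. , 109.4]), array([ -0. ,   0. , -70.6])] j6 -16.5 F [-0.2 -0.5 -0.3] t 1.1
```

View pics/crop.png

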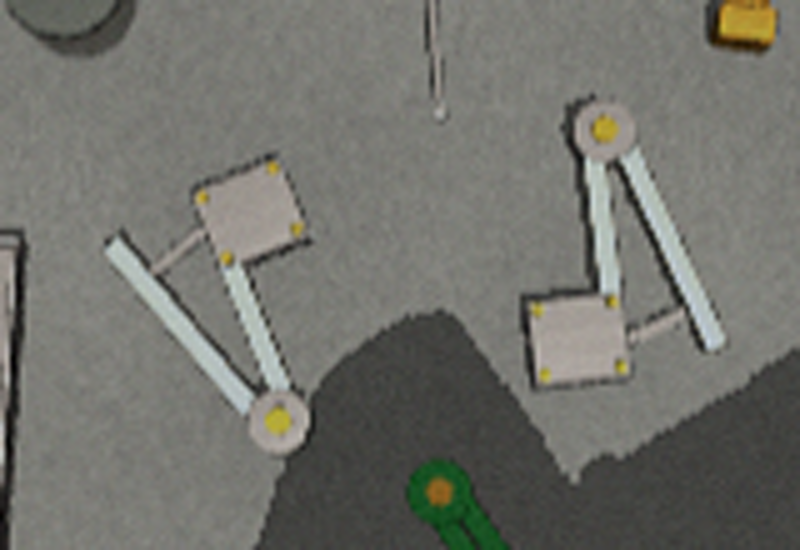

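The crop shows the two bare-metal clamps: A, image ≈(280,190), and B, ≈(365,180). The turquoise ones (440,137 and 215,305) and the green one (340,250) are look-alikes, so A and B are the ones meant.

```bash
python3 - <<'E'
from h import *
t=snapshot("top"); W=lambda u,v,z:px2w(t,240+u/5-0.4,130+v/5-0.4,z)[:2]
for n,h,f,s in (("A",(278,421),((275,385),(232,265)),((245,405),(115,242))),("B",(604,129),((595,160),(608,295)),((630,155),(715,345)))):
    H=W(*h,.034); a=[]
    for p,q in (f,s):
        d=W(*q,.032)-W(*p,.032); a.append(np.degrees(np.arctan2(d[1],d[0])))
    m=np.radians(sum(a)/2); b=np.array([np.cos(m),np.sin(m)]); G=H+0.07*b
    print(n,H.round(4),"ang",np.round(a,1),"bis",np.degrees(m).round(1),"mid",G.round(4),np.hypot(*G))
    go([*G,.2],np.degrees(m))
for c in("top",):
  for n in ("clamp_1_fixed_arm","clamp_1_swing_arm"):
    for d in spot_point(c,n): print(n,np.round(d["position"],3))
for n in ("stock_tray","repair_crate"): print(n,[np.round(d["position"],3) for d in spot_in("top",n)])
for n,q in (("tray",[(180,174),(245,177),(241,259),(174,255)]),("crate",[(404,178),(471,177),(476,260),(408,261)])): print(n,[px2w(t,*p,.035).round(3) for p in q])
E
```

```text
A [0.462  0.0857] ang [20.  38.8] bis 29.4 mid [0.523 0.12 ] 0.5365514593300442
shift cm [-53.31  61.43   4.56] turns [array([  0.,  -0., 170.]), array([  0.,   0., -10.])] j6 -16.5 F [ 0.5 -0.1  0. ] t 1.15
B [ 0.6409 -0.1128] ang [-174.8 -156.4] bis -165.6 mid [ 0.5731 -0.1302] 0.587731925592799
shift cm [-49.73  36.17   4.56] turns [array([0., 0., 5.]), array([  -0.,    0., -175.])] j6 -16.5 F [ 0.5 -0.1  0. ] t 1.15
clamp_1_fixed_arm [ 0.359 -0.046  0.018]
clamp_1_fixed_arm [0.195 0.315 0.02 ]
clamp_1_fixed_arm [0.531 0.109 0.022]
clamp_1_swing_arm [0.512 0.139 0.019]
clamp_1_swing_arm [ 0.364 -0.062  0.02 ]
clamp_1_swing_arm [0.189 0.299 0.023]
stock_tray [array([0.454, 0.353, 0.007])]
repair_crate [array([ 0.449, -0.36 ,  0.008])]
tray [array([0.583, 0.437, 0.035]), array([0.574, 0.239, 0.035]), array([0.326, 0.248, 0.035]), array([0.338, 0.449, 0.035])]
crate [array([ 0.571, -0.245,  0.035]), array([ 0.575, -0.449,  0.035]), array([ 0.323, -0.458,  0.035]), array([ 0.32 , -0.254,  0.035])]
```

>>> play_rows --pt "-2.4 1.8 0.2 0 0 0.25" --pt "-2.4 1.8 0.2 0 0 0.25" --pt "-2.4 1.8 0.2 0 0 0.25" --pt "-2.4 1.8 0.2 0 0 0.25" --pt "-2.4 1.8 0.2 0 0 0.25" --pt "-2.4 1.8 0.2 0 0 0.25" --pt "-2.4 1.8 0.2 0 0 0.25" --pt "-2.4 1.8 0.2 0 0 0.25" --pt "-2.4 1.8 0.2 0 0 0.25" --pt "-2.4 1.8 0.2 0 0 0.25" --pt "-2.4 1.8 0.2 0 0 0.25" --pt "-2.4 1.8 0.2 0 0 0.25" --pt "-2.4 1.8 0.2 0 0 0.25" --pt "-2.4 1.8 0.2 0 0 0.25" --pt "-2.4 1.8 0.2 0 0 0.25" --pt "-2.4 1.8 0.2 0 0 0.25" --pt "-2.4 1.8 0.2 0 0 0.25" --pt "-2.4 1.8 0.2 0 0 0.25" --pt "-2.4 1.8 0.2 0 0 0.25" --pt "-1.2 0.9 0.1 0 0 0.25" --grip 8.76

```text
clock: 3.02
tool_pos: [0.5701, -0.1614, 0.2064]
orientation: [-180.0, 0.0, -165.5]
force: [0.7, -0.7, 0.3]
opening: 0.0878
gripper_force: 0.0
```

```bash
python3 - <<'E'
from h import *
s=snapshot("wrist"); cv2.imwrite("pics/w1.png",s["frame"][:,:,::-1])
for n in ("clamp_1_fixed_arm","clamp_1_swing_arm","clamp_1_case"):
    for d in spot_point("wrist",n): print(n,np.round(d["position"],3),d["score"],w2px(s,d["position"]).round())
go([.573,-.13,.022],-165.6); print(get_obs()["tool_pos"])
E
```

```text
clamp_1_fixed_arm [ 0.358 -0.046  0.021] 0.84 [486.  19.]
clamp_1_fixed_arm [0.535 0.102 0.025] 0.72 [539. 215.]
clamp_1_swing_arm [ 0.368 -0.06   0.019] 0.78 [467.  27.]
clamp_1_swing_arm [0.511 0.137 0.02 ] 0.62 [571. 203.]
clamp_1_case [0.595 0.106 0.015] 0.88 [515. 255.]
shift cm [-1.32  3.13 18.44] turns [array([ 0. , -0. ,  0.1]), array([ 1.000e-01,  0.000e+00, -1.799e+02])] j6 -78.4 F [-0.8 -0.1  0.1] t 3.2167
[ 0.56811902 -0.1636233   0.20639128]
```

View pics/w1.png

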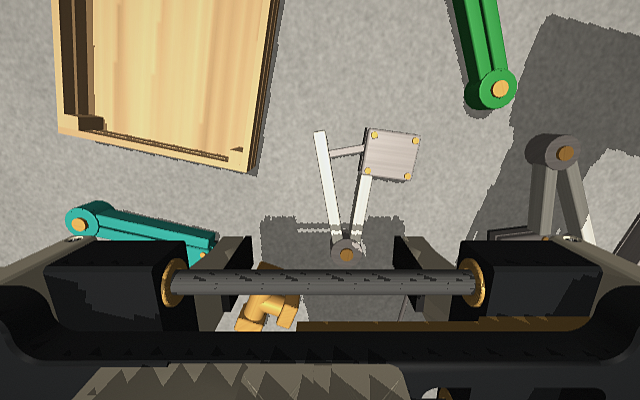

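The picture shows clamp B: hinge at (346,254), case at (390,155), swing arm tip at (320,132). It sits between the open fingers.

```bash
python3 - <<'E'
from h import *
s=snapshot("wrist")
W=lambda p,z:px2w(s,*p,z)[:2]
H=W((346,254.5),.034);ang=lambda p,q:np.degrees(np.arctan2(*(W(q,.032)-W(p,.032))[::-1]))
f=ang((354.5,230),(364,180));g=ang((340,232),(320,134));m=np.radians((f+g)/2)
G=H+.07*np.array([np.cos(m),np.sin(m)]);print(H,f,g,G,np.degrees(m))
print("case",W((390,155),.03))
go([*G,.022],np.degrees(m))
E
```

```text
[ 0.63889005 -0.11488777] -173.59737008814454 -153.69645873269042 [ 0.57172191 -0.13459668] -163.64691441041748
case [ 0.50948373 -0.10016825]
shift cm [-1.12  2.75 18.45] turns [array([ 0. , -0. , -1.9]), array([ -0. ,  -0. , 178.1])] j6 -78.4 F [ 0.8 -0.4 -0.4] t 3.2667
```

>>> play_rows --pt "-0.4 1.0 0.8 0 0 -0.5" --pt "-0.4 1.0 2.0 0 0 -0.5" --pt "-0.3 0.8 3.0 0 0 -0.5" --pt "0 0 3.2 0 0 0" --pt "0 0 3.2 0 0 0" --pt "0 0 3.0 0 0 0" --pt "0 0 2.0 0 0 0" --pt "0 0 1.2 0 0 0" --pt "0 0 0 0 0 0" --pt "0 0 0 0 0 0" --pt "0 0 0 0 0 0"

```text
clock: 4.18
tool_pos: [0.5714, -0.1342, 0.0225]
orientation: [180.0, -0.0, -164.1]
force: [-0.4, 0.1, 0.3]
opening: 0.0877
gripper_force: 0.0
```

>>> play_rows --pt "0 0 0 0 0 0" --pt "0 0 0 0 0 0" --pt "0 0 0 0 0 0" --pt "0 0 0 0 0 0" --pt "0 0 0 0 0 0" --pt "0 0 0 0 0 0" --pt "0 0 0 0 0 0" --pt "0 0 0 0 0 0" --pt "0 0 0 0 0 0" --pt "0 0 0 0 0 0" --pt "0 0 0 0 0 0" --pt "0 0 0 0 0 0" --grip 2.4

```text
clock: 5.18
tool_pos: [0.572, -0.1337, 0.0227]
orientation: [-180.0, 0.0, -164.1]
force: [-1.3, 3.2, 3.9]
opening: 0.0304
gripper_force: 29.3
```

Squeezed to 30.4 mm: clamp B works and is shut. Lifting and turning it in line with the tray.

>>> play_rows --pt "0 0 0 0 0 0" --pt "0 0 0 0 0 0" --pt "0 0 -0.4 0 0 0" --pt "0 0 -0.8 0 0 0" --pt "0 0 -1.0 0 0 0.4" --pt "0 0 -1.2 0 0 1.0" --pt "0 0 -1.4 0 0 1.8" --pt "0 0 -1.4 0 0 2.4" --pt "0 0 -1.4 0 0 2.8" --pt "0 0 -1.2 0 0 2.8" --pt "0 0 -1.0 0 0 2.8" --pt "0 0 -0.8 0 0 2.2" --pt "0 0 -0.4 0 0 1.6" --pt "0 0 0 0 0 0.6" --pt "0 0 0 0 0 0"

```text
clock: 6.43
tool_pos: [0.5716, -0.1339, 0.1331]
orientation: [180.0, 0.0, 177.5]
force: [0.7, 0.1, -5.7]
opening: 0.0299
gripper_force: 29.2
```

```bash
python3 - <<'E'
from h import *
s=snapshot("wrist"); cv2.imwrite("pics/w2.png",s["frame"][:,:,::-1])
print(get_obs()["opening"],get_obs()["gripper_force"],get_obs()["force"],get_obs()["moment"],get_obs()["joint_pos"])
go([.449,.325,.127],177.5)
E
```

```text
0.029686641289088003 29.221512973308563 [ 0.44911086  0.19719216 -5.52918626] [-0.08322555  0.09515867 -0.00187728] [ 5.88257938e+00  1.79074404e+01 -1.91884485e+01 -1.11059479e-02
 -5.29227810e+01 -9.83485123e+01]
shift cm [14.2  45.32  0.57] turns [array([ 0., -0.,  0.]), array([   0.,    0., -180.])] j6 -98.3 F [ 0.4  0.2 -5.5] t 6.4833
```

View pics/w2.png

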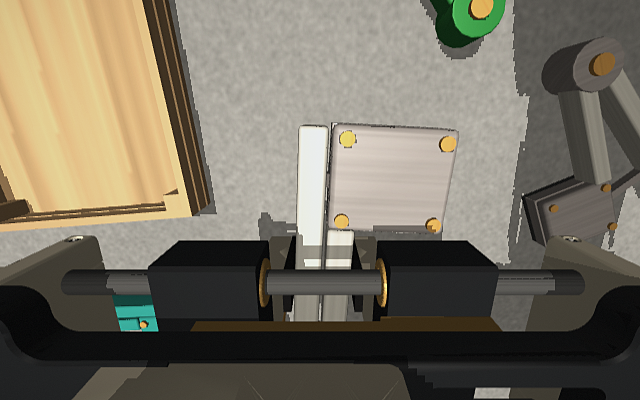

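>>> play_rows --pt "0.25 0.8 0 0 0 0" --pt "0.5 1.6 0 0 0 0" --pt "0.75 2.4 0 0 0 0" --pt "0.94 3 0 0 0 0" --pt "0.94 3 0 0 0 0" --pt "0.94 3 0 0 0 0" --pt "0.94 3 0 0 0 0" --pt "0.94 3 0 0 0 0" --pt "0.94 3 0 0 0 0" --pt "0.94 3 0 0 0 0" --pt "0.94 3 0 0 0 0" --pt "0.94 3 0 0 0 0" --pt "0.94 3 0 0 0 0" --pt "0.94 3 0 0 0 0" --pt "0.94 3 0 0 0 0" --pt "0.75 2.4 0 0 0 0" --pt "0.45 1.4 0 0 0 0" --pt "0.2 0.7 0 0 0 0" --pt "0 0 0 0 0 0" --pt "0 0 0 0 0 0"

```text
clock: 8.15
tool_pos: [0.4494, 0.3244, 0.1321]
orientation: [-179.9, -0.0, 177.5]
force: [0.5, -0.5, -4.6]
opening: 0.0301
gripper_force: 29.2
```

```bash
python3 - <<'E'
from h import *
s=snapshot("wrist"); cv2.imwrite("pics/w3.png",s["frame"][:,:,::-1])
print(get_obs()["opening"],[np.round(d["position"],3) for d in spot_point("wrist","stock_tray")])
go([.449,.325,.027],177.5)
E
```

```text
0.030030463920612264 []
shift cm [ 0.07  0.13 10.53] turns [array([-0., -0., -0.]), array([-0.0e+00,  1.0e-01,  1.8e+02])] j6 -148.5 F [-0.3  0.5 -5.5] t 8.25
```

View pics/w3.png

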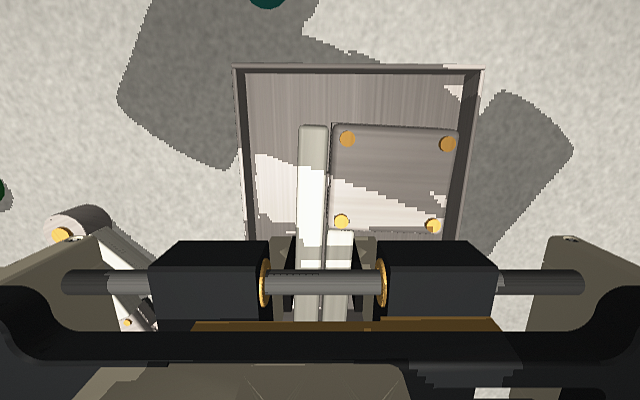

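Clamp is shut over the tray; the tray's far rim corners are at (235,68) and (484,68), the case edge at (458,130). Checking the fit before lowering.

```bash
python3 - <<'E'
from h import *
s=snapshot("wrist")
for p,z in (((235,68),.032),((484,68),.032),((330,123),.141),((459,129),.141),((456,230),.141),((300,126),.141)): print(p,px2w(s,*p,z).round(4))
E
```

```text
(235, 68) [0.3292 0.26   0.032 ]
(484, 68) [0.3375 0.4549 0.032 ]
(330, 123) [0.3724 0.3304 0.141 ]
(459, 129) [0.3774 0.3887 0.141 ]
(456, 230) [0.4268 0.392  0.141 ]
(300, 126) [0.3731 0.3168 0.141 ]
```

>>> play_rows --pt "0 0.2 0.6 0 0 0" --pt "0 0.3 1.2 0 0 0" --pt "0 0.1 1.6 0 0 0" --pt "0 0 1.8 0 0 0" --pt "0 0 1.8 0 0 0" --pt "0 0 1.4 0 0 0" --pt "0 0 0.8 0 0 0" --pt "0 0 0.4 0 0 0" --pt "0 0 0.3 0 0 0" --pt "0 0 0.2 0 0 0" --pt "0 0 0.2 0 0 0" --pt "0 0 0.1 0 0 0" --pt "0 0 0 0 0 0" --pt "0 0 0 0 0 0" --pt "0 0 0 0 0 0"

```text
clock: 9.55
tool_pos: [0.4502, 0.3311, 0.0289]
orientation: [180.0, 0.0, 177.5]
force: [0.3, -0.6, -5.9]
opening: 0.0297
gripper_force: 29.2
```

Not yet in contact; lowering the last millimetres.

>>> play_rows --pt "0 0 0.05 0 0 0" --pt "0 0 0.05 0 0 0" --pt "0 0 0.05 0 0 0" --pt "0 0 0.05 0 0 0" --pt "0 0 0 0 0 0" --pt "0 0 0 0 0 0" --pt "0 0 0 0 0 0"

```text
clock: 10.13
tool_pos: [0.45, 0.3309, 0.0267]
orientation: [180.0, 0.0, 177.5]
force: [-1.4, -0.6, -0.6]
opening: 0.0299
gripper_force: 29.2
```

>>> play_rows --pt "0 0 0.03 0 0 0" --pt "0 0 0 0 0 0" --pt "0 0 0 0 0 0"

```text
clock: 10.38
tool_pos: [0.45, 0.3309, 0.0267]
orientation: [180.0, 0.0, 177.5]
force: [-4.0, -2.7, 4.8]
opening: 0.0296
gripper_force: 29.2
```

>>> play_rows --pt "0 0 0 0 0 0" --pt "0 0 0 0 0 0" --pt "0 0 0 0 0 0" --pt "0 0 0 0 0 0" --pt "0 0 0 0 0 0" --pt "0 0 0 0 0 0" --pt "0 0 -0.5 0 0 0" --pt "0 0 -1.2 0 0 0" --pt "0 0 -2.0 0 0 0" --pt "0 0 -3.0 0 0 0" --pt "0 0 -3.0 0 0 0" --pt "0 0 -3.0 0 0 0" --pt "0 0 -2.0 0 0 0" --pt "0 0 -1.0 0 0 0" --pt "0 0 0 0 0 0" --grip 5.0

```text
clock: 11.63
tool_pos: [0.4509, 0.3319, 0.1862]
orientation: [179.8, 0.2, 177.5]
force: [-0.3, 0.1, -0.6]
opening: 0.0503
gripper_force: 0.0
```

```bash
python3 - <<'E'
from h import *
s=snapshot("wrist"); cv2.imwrite("pics/w4.png",s["frame"][:,:,::-1])
go([.523,.121,.18],29.4+180); print(get_obs()["joint_pos"].round())
E
```

```text
shift cm [ -8.19 -20.69   0.39] turns [array([  0.1,   0.1, -31.9]), array([ 1.000e-01, -1.000e-01,  1.481e+02])] j6 -148.9 F [ 0.8  0.1 -1.2] t 11.6833
[  56.   12.  -19.   -0.  -58. -149.]
```

View pics/w4.png

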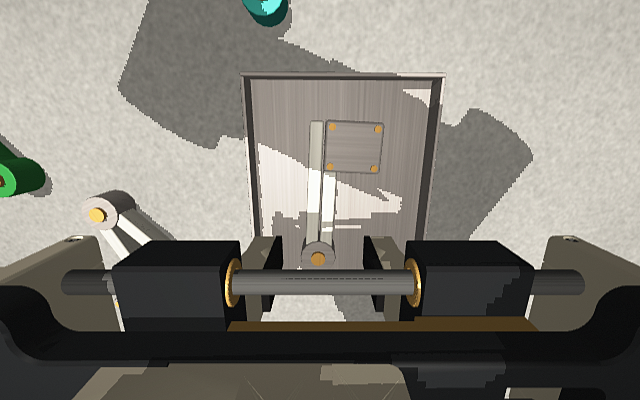

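Picture: clamp B lies flat and shut in the tray, hinge (318,256), case (354,147). On to clamp A.

>>> play_rows --pt "-0.5 -1.2 0 0 0 0" --pt "-1.0 -2.4 0 0 0 0" --pt "-1.3 -3.4 0 0 0 0" --pt "-1.4 -3.6 0 0 0 0" --pt "-1.4 -3.6 0 0 0 0" --pt "-1.3 -3.3 0 0 0 0" --pt "-0.9 -2.2 0 0 0 0" --pt "-0.4 -1.0 0 0 0 0" --pt "0 0 0 0 0 -4" --pt "0 0 0 0 0 -6" --pt "0 0 0 0 0 -6.5" --pt "0 0 0 0 0 -6.5" --pt "0 0 0 0 0 -6" --pt "0 0 0 0 0 -3" --pt "0 0 0 0 0 0" --pt "0 0 0 0 0 0" --grip 8.76

```text
clock: 13.02
tool_pos: [0.5224, 0.1204, 0.1822]
orientation: [180.0, -0.1, -150.6]
force: [0.9, -0.2, -0.4]
opening: 0.0872
gripper_force: 0.0
```

```bash
python3 - <<'E'
from h import *
s=snapshot("wrist"); cv2.imwrite("pics/w5.png",s["frame"][:,:,::-1])
s=snapshot("side")
for n in ("clamp_1_fixed_arm","clamp_1_swing_arm"):
    for c in ("wrist","side"):
        for d in spot_point(c,n): print(c,n,np.round(d["position"],3),d["score"])
go([.523,.121,.0225],29.4+180)
E
```

```text
wrist clamp_1_fixed_arm [0.536 0.103 0.022] 0.59
side clamp_1_fixed_arm [0.532 0.111 0.021] 0.74
side clamp_1_fixed_arm [0.194 0.316 0.024] 0.56
side clamp_1_fixed_arm [ 0.358 -0.046  0.022] 0.56
wrist clamp_1_swing_arm [0.508 0.14  0.021] 0.85
wrist clamp_1_swing_arm [0.454 0.337 0.021] 0.37
side clamp_1_swing_arm [0.19  0.306 0.02 ] 0.81
side clamp_1_swing_arm [0.513 0.14  0.024] 0.72
side clamp_1_swing_arm [ 0.363 -0.061  0.017] 0.51
shift cm [-0.03  0.03 16.06] turns [array([ 0. , -0. ,  0.1]), array([   0. ,    0. , -179.9])] j6 -94.4 F [-0.3  0.1  0.5] t 13.3167
```

View pics/w5.png

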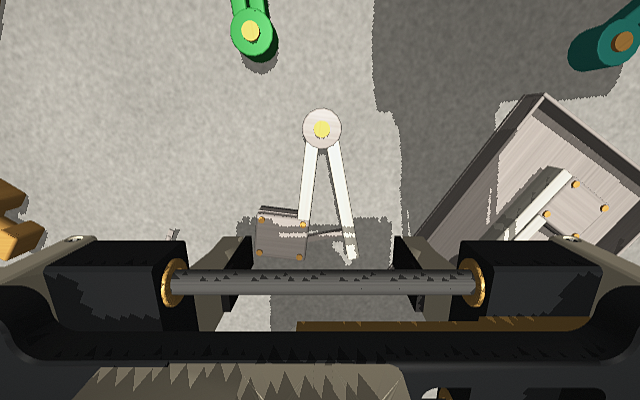

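Clamp A: hinge (322,129), arms symmetric about the tool axis, case (280,235). Descend and squeeze.

>>> play_rows --pt "0 0 0.8 0 0 0" --pt "0 0 1.8 0 0 0" --pt "0 0 2.6 0 0 0" --pt "0 0 3.0 0 0 0" --pt "0 0 3.0 0 0 0" --pt "0 0 2.4 0 0 0" --pt "0 0 1.4 0 0 0" --pt "0 0 1.0 0 0 0" --pt "0 0 0 0 0 0" --pt "0 0 0 0 0 0"

```text
clock: 14.15
tool_pos: [0.523, 0.1205, 0.0231]
orientation: [-180.0, -0.0, -150.5]
force: [-0.7, 0.2, 0.4]
opening: 0.0876
gripper_force: 0.0
```

>>> play_rows --pt "0 0 0 0 0 0" --pt "0 0 0 0 0 0" --pt "0 0 0 0 0 0" --pt "0 0 0 0 0 0" --pt "0 0 0 0 0 0" --pt "0 0 0 0 0 0" --pt "0 0 0 0 0 0" --pt "0 0 0 0 0 0" --pt "0 0 0 0 0 0" --pt "0 0 0 0 0 0" --pt "0 0 0 0 0 0" --pt "0 0 0 0 0 0" --pt "0 0 0 0 0 0" --pt "0 0 0 0 0 0" --grip 2.4

```text
clock: 15.32
tool_pos: [0.5235, 0.1208, 0.0237]
orientation: [-180.0, 0.1, -150.5]
force: [0.6, -1.0, 5.8]
opening: 0.0494
gripper_force: 29.6
```

Clamp A stops at 49 mm: it is the seized one. Lifting and turning toward the crate's axis.

>>> play_rows --pt "0 0 -0.3 0 0 0" --pt "0 0 -0.6 0 0 0" --pt "0 0 -0.9 0 0 0" --pt "0 0 -1.2 0 0 0.5" --pt "0 0 -1.4 0 0 1.5" --pt "0 0 -1.5 0 0 2.5" --pt "0 0 -1.5 0 0 3.5" --pt "0 0 -1.4 0 0 4" --pt "0 0 -1.2 0 0 4" --pt "0 0 -0.9 0 0 4" --pt "0 0 -0.4 0 0 3.5" --pt "0 0 0 0 0 2.5" --pt "0 0 0 0 0 1.5" --pt "0 0 0 0 0 0" --pt "0 0 0 0 0 0"

```text
clock: 16.57
tool_pos: [0.5225, 0.1204, 0.1364]
orientation: [-180.0, -0.0, -177.9]
force: [-1.0, 0.2, -5.0]
opening: 0.0496
gripper_force: 29.8
```

```bash
python3 - <<'E'
from h import *
o=get_obs();print(o["opening"],o["force"],o["moment"],o["tool_pos"])
go([.452,-.3275,o["tool_pos"][2]],182)
E
```

```text
0.04961448909766906 [-0.97442807  0.23318324 -4.99343131] [ 0.06866197 -0.06602202  0.0476151 ] [0.52247032 0.12035321 0.13639952]
shift cm [ 8.65e+00 -4.45e+01  1.00e-02] turns [array([-0. , -0. ,  0.1]), array([ 1.000e-01, -0.000e+00, -1.799e+02])] j6 -121.9 F [-1.   0.2 -5. ] t 16.5667
```

>>> play_rows --pt "0.15 -0.8 0 0 0 0" --pt "0.3 -1.6 0 0 0 0" --pt "0.45 -2.4 0 0 0 0" --pt "0.58 -2.95 0 0 0 0" --pt "0.58 -2.95 0 0 0 0" --pt "0.58 -2.95 0 0 0 0" --pt "0.58 -2.95 0 0 0 0" --pt "0.58 -2.95 0 0 0 0" --pt "0.58 -2.95 0 0 0 0" --pt "0.58 -2.95 0 0 0 0" --pt "0.58 -2.95 0 0 0 0" --pt "0.58 -2.95 0 0 0 0" --pt "0.58 -2.95 0 0 0 0" --pt "0.58 -2.95 0 0 0 0" --pt "0.58 -2.95 0 0 0 0" --pt "0.4 -2.2 0 0 0 0" --pt "0.3 -1.4 0 0 0 0" --pt "0.1 -0.7 0 0 0 0" --pt "0 0 0 0 0 0" --pt "0 0 0 0 0 0"

```text
clock: 18.23
tool_pos: [0.4511, -0.3274, 0.136]
orientation: [180.0, -0.0, -178.0]
force: [0.8, 0.4, -5.3]
opening: 0.05
gripper_force: 29.8
```

```bash
python3 - <<'E'
from h import *
s=snapshot("wrist"); cv2.imwrite("pics/w6.png",s["frame"][:,:,::-1])
t=snapshot("top"); cv2.imwrite("pics/t6.png",t["frame"][:,:,::-1])
print(get_obs()["opening"],get_obs()["force"])
go([.452,-.3275,.0305],182)
E
```

```text
0.04985896280463546 [-1.03584518  0.02510641 -4.45751635]
shift cm [-0.03 -0.08 10.57] turns [array([ 0., -0.,  0.]), array([   0.,    0., -180.])] j6 -72.2 F [-1.   0.  -4.5] t 18.3333
```

View pics/w6.png

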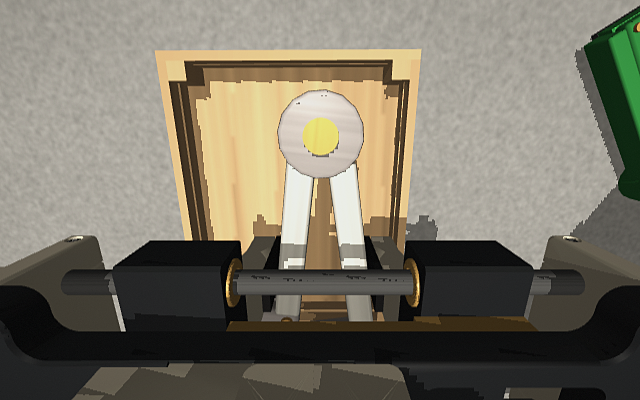

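Clamp A is level over the crate: hinge (321,137), crate rim corners (156,50) and (421,49). Checking the rim position.

```bash
python3 - <<'E'
from h import *
s=snapshot("wrist")
for p in ((156,50),(421,49)): print(px2w(s,*p,.042).round(4))
E
```

```text
[ 0.3275 -0.4565  0.042 ]
[ 0.3194 -0.2577  0.042 ]
```

>>> play_rows --pt "0 0 0.6 0 0 0" --pt "0 0 1.2 0 0 0" --pt "0 0 1.6 0 0 0" --pt "0 0 1.8 0 0 0" --pt "0 0 1.8 0 0 0" --pt "0 0 1.3 0 0 0" --pt "0 0 0.8 0 0 0" --pt "0 0 0.5 0 0 0" --pt "0 0 0.3 0 0 0" --pt "0 0 0.2 0 0 0" --pt "0 0 0.1 0 0 0" --pt "0 0 0.05 0 0 0" --pt "0 0 0 0 0 0" --pt "0 0 0 0 0 0" --pt "0 0 0 0 0 0"

```text
clock: 19.63
tool_pos: [0.4522, -0.3273, 0.0341]
orientation: [-180.0, 0.0, -178.0]
force: [0.3, 0.6, -4.8]
opening: 0.0496
gripper_force: 29.8
```

>>> play_rows --pt "0 0 0.1 0 0 0" --pt "0 0 0.07 0 0 0" --pt "0 0 0.05 0 0 0" --pt "0 0 0.05 0 0 0" --pt "0 0 0.03 0 0 0" --pt "0 0 0 0 0 0" --pt "0 0 0 0 0 0" --pt "0 0 0 0 0 0"

```text
clock: 20.3
tool_pos: [0.4521, -0.3272, 0.0308]
orientation: [-180.0, 0.0, -178.0]
force: [-0.7, -0.0, -4.8]
opening: 0.0496
gripper_force: 29.8
```

>>> play_rows --pt "0 0 0.05 0 0 0" --pt "0 0 0.05 0 0 0" --pt "0 0 0 0 0 0" --pt "0 0 0 0 0 0" --pt "0 0 0 0 0 0"

```text
clock: 20.72
tool_pos: [0.4521, -0.3272, 0.0307]
orientation: [-180.0, 0.0, -178.0]
force: [-3.2, 3.4, 6.3]
opening: 0.0498
gripper_force: 29.9
```

In contact. Releasing, retreating.

>>> play_rows --pt "0 0 0 0 0 0" --pt "0 0 0 0 0 0" --pt "0 0 0 0 0 0" --pt "0 0 0 0 0 0" --pt "0 0 0 0 0 0" --pt "0 0 0 0 0 0" --pt "0 0 -0.5 0 0 0" --pt "0 0 -1.2 0 0 0" --pt "0 0 -2.0 0 0 0" --pt "0 0 -3.0 0 0 0" --pt "0 0 -3.0 0 0 0" --pt "0 0 -3.0 0 0 0" --pt "0 0 -2.0 0 0 0" --pt "0 0 -1.0 0 0 0" --pt "0 0 0 0 0 0" --grip 7.0

```text
clock: 21.97
tool_pos: [0.4532, -0.3277, 0.1897]
orientation: [-179.9, 0.3, -178.0]
force: [0.4, 0.3, 0.1]
opening: 0.0699
gripper_force: 0.0
```

```bash
python3 - <<'E'
from h import *
w=snapshot("wrist")["frame"];s=snapshot("side")["frame"]
cv2.imwrite("pics/f.png",cv2.resize(np.hstack([w,s]),(800,250),interpolation=cv2.INTER_AREA)[:,:,::-1]); print(get_obs()["opening"],get_obs()["gripper_force"],get_obs()["clock"])
E
```

```text
0.06962383505896537 0.0 22.0667
```

View pics/f.png

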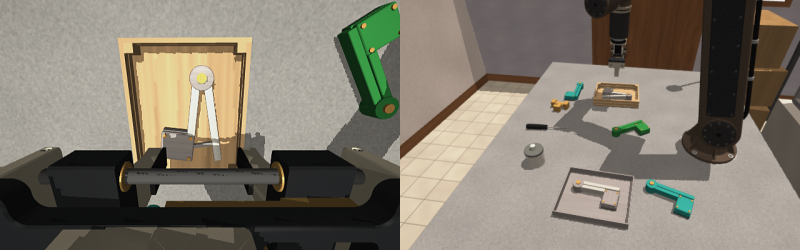

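Seized clamp flat in the crate (hinge at (200,78) in the left half of the picture), shut clamp flat in the tray (at (597,190) in the right half), bystanders untouched.

```bash
python3 -c "
from plant import *
print(close_job())"
```

```text
the job is handed in; nothing more can be done
None
```

The working clamp lies squeezed shut and flat in the steel tray, the seized one (it stopped at 49 mm) lies flat in the plywood crate, and the job was handed in at about 22 s with the filter, tee and screwdriver left alone.

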